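# Find the jam jar that has lost its seal

### The job

One of the four jam jars has lost its vacuum: the red dome in its lid gives easily, while the other three push back more than twice as hard. Gently press the domes about 6 mm down, about half-way and never to the bottom, until you have felt which jar is the soft one, then stand that jar upright on the cork trivet, wholly on it, without dropping it, and press its dome there once more in the same way to make sure you have the right one. Leave the other jars, the egg cups and the pepper mill where they stand.

Things in the scene. Friction and masses are not known exactly. Their poses are not given: they have to be found in the camera images.
- jar_a: one of four jam jars that look the same: brown amber glass with a white paper band and a white screw lid, 52 mm in diameter from foot to lid, 60 mm high to the top of the lid and 76 mm to the top of the red dome, about 0.23 kg, loose. Origin on its axis half-way up, 38 mm above its foot; z is up through the lid. Grasp it round the glass.
- dome_a: the red soft button (dome) in the middle of the lid of jar_a, 32 mm in diameter, flat on top over the middle 24 mm. Origin at the centre of its top, 38 mm above the jar's origin when untouched. It goes straight down on a spring, 12 mm at most, and comes back up. On a jar that has kept its vacuum it starts to give at about 5 N and pushes back with about 12 N at 6 mm; on a jar that has lost it, at about 2 N and about 5 N at 6 mm. Which jar that is cannot be seen.
- jar_b: one of four jam jars that look the same: brown amber glass with a white paper band and a white screw lid, 52 mm in diameter from foot to lid, 60 mm high to the top of the lid and 76 mm to the top of the red dome, about 0.23 kg, loose. Origin on its axis half-way up, 38 mm above its foot; z is up through the lid. Grasp it round the glass.
- dome_b: the red soft button (dome) in the middle of the lid of jar_b, 32 mm in diameter, flat on top over the middle 24 mm. Origin at the centre of its top, 38 mm above the jar's origin when untouched. It goes straight down on a spring, 12 mm at most, and comes back up. On a jar that has kept its vacuum it starts to give at about 5 N and pushes back with about 12 N at 6 mm; on a jar that has lost it, at about 2 N and about 5 N at 6 mm. Which jar that is cannot be seen.
- jar_c: one of four jam jars that look the same: brown amber glass with a white paper band and a white screw lid, 52 mm in diameter from foot to lid, 60 mm high to the top of the lid and 76 mm to the top of the red dome, about 0.23 kg, loose. Origin on its axis half-way up, 38 mm above its foot; z is up through the lid. Grasp it round the glass.
- dome_c: the red soft button (dome) in the middle of the lid of jar_c, 32 mm in diameter, flat on top over the middle 24 mm. Origin at the centre of its top, 38 mm above the jar's origin when untouched. It goes straight down on a spring, 12 mm at most, and comes back up. On a jar that has kept its vacuum it starts to give at about 5 N and pushes back with about 12 N at 6 mm; on a jar that has lost it, at about 2 N and about 5 N at 6 mm. Which jar that is cannot be seen.
- jar_d: one of four jam jars that look the same: brown amber glass with a white paper band and a white screw lid, 52 mm in diameter from foot to lid, 60 mm high to the top of the lid and 76 mm to the top of the red dome, about 0.23 kg, loose. Origin on its axis half-way up, 38 mm above its foot; z is up through the lid. Grasp it round the glass.
- dome_d: the red soft button (dome) in the middle of the lid of jar_d, 32 mm in diameter, flat on top over the middle 24 mm. Origin at the centre of its top, 38 mm above the jar's origin when untouched. It goes straight down on a spring, 12 mm at most, and comes back up. On a jar that has kept its vacuum it starts to give at about 5 N and pushes back with about 12 N at 6 mm; on a jar that has lost it, at about 2 N and about 5 N at 6 mm. Which jar that is cannot be seen.
- trivet_top (a point): centre of the top face of the plain round cork trivet, 120 mm in diameter, 10 mm thick, which lies fixed on the worktop somewhere in the row of jars
- egg_cup: bystander: blue and white egg cup, 47 mm wide, 50 mm high, behind the row; origin at the centre of its foot
- mill: bystander: wooden pepper mill, 58 mm wide, 120 mm high, behind the row; origin at the centre of its foot
- spare_egg_cup: bystander: second blue and white egg cup, 47 mm wide, 50 mm high, behind the row; origin at the centre of its foot
Not all that is in view belongs to the job. What is shaped like the jar_c but green is not meant.

How it is judged:
By the outcome, as a careful person would: the job done as asked, in the order asked, and still so for the second after the job is handed in, with the robot touching nothing.
It also fails if it takes over 72 s, if anything falls off the work surface, if the arm or the gripper's body presses on something with over 40 N, if the wrist force passes 120 N, or if a joint passes its speed limit or range.

### The arm

A 6-joint arm with a two-finger parallel gripper is mounted at the origin on a cart in front of the work surface, level with it; the furniture and walls round the work are solid. World frame = base frame: x ahead of the robot, y to its left, z up, the work surface at z = 0. Lengths are in mm, angles in degrees, forces in N, time in s.
With the tool pointing down it reaches from about 300 to 850 mm from the base axis. Payload 4.2 kg.
Tool frame: the origin (TCP) lies on the centre line of the jaws, within the pads' length; the fingertips stand 14 mm ahead of it and the grasp point (between the pads) lies 5 mm behind it; z points along the fingers, y is the line along which they close (so a half turn about z gives the same grasp; the last joint's range is limited). The gripper opens to 91 mm and grips with 3 to 60 N. Pads are 32 mm wide; open, the fingers measure 118 mm over their backs; the gripper's body (76 mm by 178 mm) begins 60 mm behind the grasp point.
Start: joints at [67.609, 18.312, 89.639, -0, 72.044, -1.146], TCP at [208.361, 535.936, 227.976] pointing down, gripper open.
Joint ranges: [-177.97, 177.97], [-48.28, 115.42], [12.27, 149.76], [-77.06, 257.06], [2.81, 150.46], [-146.56, 146.56]. Speed limits (degrees/s): [147.25, 147.25, 180, 180, 180, 180].

### API

Orientations are given as [roll, pitch, yaw] about the fixed x, y, z axes, in that order (R = Rz(yaw) Ry(pitch) Rx(roll)).
In Python, from workcell import env gives the robot as it stands.
- The arm moves only by the tool arm_command, never from a script. Its argument "motion" is a list of rows, each an object with "offset": the shift along the tool's x, y, z in m, a list of three; "spin": the turn about the tool's z in rad. In form: [{"offset": [tx, ty, tz], "spin": spin}, ...]. A call has 1 to 5 rows; each row shifts and turns the commanded pose from where the row before left it, along the tool's axes as they then stand; what a row does not reach is not made up. A row lasts 1/8 s, in which the tool goes at most 62.5 mm and 10.7 degrees, less where a joint would pass 70% of its speed; a pose out of reach is approached as far as the arm can. A call with a gripper value outside its range is refused whole. "jaw" is the finger opening in m, from 0 to 0.0912, set as the call begins (left out, the last holds). The fingers move at their own pace and stop on an object; "newtons" is the grip in N (left out, the last holds). Time passes only in rows, so rows that do not move let the fingers close. It gives the time, the measured TCP pose, the force, the opening and the grip force at its end, in the units of the state.
- env.state(): the state, without advancing time (a new reading comes with each control period).
- env.grab_frame(name): name is "scene" or "top" or "wrist"; returns (picture, depth): 480x640x3 uint8, blue, green, red; 480x640 float32, mm along the optical axis (not along the pixel's ray), 0 where there is no reading.
- env.camera_model(name): a dict with "fx", "fy", "cx", "cy" (pixels), "eye" and "rotation" of the camera in the world; the wrist camera has in their place "hand_eye" (4x4, takes a point from camera to tool coordinates, whose origin is the TCP and whose axes are the flange's). Camera axes: x right, y down, z forward; pixel columns grow to the right and rows downward; lengths in mm; the calibration is good to about 2 mm. A picture is of the moment at which its call begins: read the wrist's pose just before it. camera_model takes no time and is no camera call.
- env.job_done(): hands the job in; it is judged then, once.
Trained networks look in the newest picture that a camera, given by its name, has taken for a name from the list of things; names that differ only in an ending like _2 or _b are one class to them, and where a whole thing is asked for, a point or a joint stands for the part that bears it (a point fixed in the world has none). Each returns a list of dicts, best first, with "score" (0 to 1); they miss things now and then, are a little off and sometimes report something else, mostly with a low value. They report only what shows in the picture. A call takes as long as a camera call. They do not tell look-alikes from the thing itself.
- env.boxes_of(camera, target): "bbox" ([left, top, right, bottom] in pixels, round what is visible of it).
- env.pinpoint(camera, target): "location" ([column, row] in pixels: a listed point, or the origin of a listed thing).
The state is a dict: "time_s": time; "qpos": joint angles; "qvel": joint speeds; "effort": joint torques, N m; "ee_pos": TCP position; "ee_rot": TCP orientation; "force": force on the tool from outside, world axes, zero at the start; "torque": the same for the moment, N m; "gripper_width": finger opening in mm; "gripper_force": force on a finger pad.
Only numpy, scipy, OpenCV 4.12 (cv2) and the standard library are available. Lean on these libraries where they do the work, as an engineer would, in place of code of your own. Each camera call takes 0.05 s, during which the arm holds its last target. There are 200 camera calls.

## Working session

There is one attempt and no reset: what is moved stays moved. The work goes in short steps, Python scripts to look and compute and a tool call to move; the robot and the scene stay as the last step left them, time stands still between calls to the robot, and variables do not carry over. Pictures are saved under pics/ and viewed, at most 10 in all, crops included, and the job is handed in when it is done.

Besides the shell and the picture viewer there is one more tool, called after "Call:" as name(argument=value, ...) on one line, values as JSON. arm_command: Moves the arm, as the interface text tells. Its arguments: {"type":"object","properties":{"motion":{"type":"array"},"jaw":{"type":"number"},"newtons":{"type":"number"}},"required":["motion"]}

```bash
mkdir -p pics
cat > h.py <<'E'
import numpy as np, cv2
from workcell import env
def pt(cam,u,v,d):
    m=env.camera_model(cam); p=np.array([(u-m['cx'])/m['fx']*d,(v-m['cy'])/m['fy']*d,d])
    return np.array(m['eye'])+np.array(m['rotation'])@p
def onz(cam,u,v,z):
    m=env.camera_model(cam); r=np.array(m['rotation'])@np.array([(u-m['cx'])/m['fx'],(v-m['cy'])/m['fy'],1]); e=np.array(m['eye'])
    return e+r*(z-e[2])/r[2]
def med(D,u,v,k=2):
    w=D[int(v)-k:int(v)+k+1,int(u)-k:int(u)+k+1]; w=w[w>0]
    return float(np.median(w)) if w.size else 0
E
python3 - <<'E'
from h import *
np.set_printoptions(precision=1,suppress=True)
print(env.state())
for c in("top","scene"):
    p,D=env.grab_frame(c); cv2.imwrite(f'pics/{c}1.png',p); np.save(f'{c}.npy',D)
    for t in("dome_a","jar_a","trivet_top","egg_cup","mill"):
        for r in env.pinpoint(c,t):
            u,v=r['location'];d=med(D,u,v); print(c,t,round(r['score'],2),round(u),round(v),pt(c,u,v,d) if d else None)
E
```

```text
{'time_s': 0.0, 'qpos': array([67.6, 18.4, 89.7, -0. , 72. , -1.1]), 'qvel': array([ 0.1,  0.1, -0. ,  0. ,  0. ,  0. ]), 'effort': array([ -0. , -41.2, -23.2,   0.1,   0. ,  -0. ]), 'ee_pos': array([208.2, 535.5, 227.1]), 'ee_rot': array([-179.9,   -0. ,  158.8]), 'force': array([0.2, 1.2, 0.2]), 'torque': array([0., 0., 0.]), 'gripper_force': 0.0, 'gripper_width': 91.20870199878159}
top dome_a 0.6 267 263 [-86983.4 -87515.6 -86021. ]
top dome_a 0.53 316 274 [-111725.6 -112257.8 -110763.2]
top dome_a 0.49 217 279 [-61626.4 -62158.6 -60664. ]
top dome_a 0.42 178 270 [-41663.8 -42196.  -40701.4]
top dome_a 0.41 467 277 [-189310.3 -189842.5 -188347.9]
top jar_a 0.83 264 265 [-85615.9 -86148.2 -84653.5]
top jar_a 0.78 469 276 [-190437.6 -190969.9 -189475.2]
top jar_a 0.7 311 273 [-109577.  -110109.2 -108614.6]
top jar_a 0.69 178 272 [-41538.3 -42070.5 -40575.9]
top jar_a 0.66 221 275 [-63512.2 -64044.5 -62549.8]
top trivet_top 0.67 355 266 [-139178.  -139710.2 -138215.6]
top egg_cup 0.47 215 211 [-63403.  -63935.3 -62440.6]
top mill 0.89 287 208 [-96444.8 -96977.  -95482.4]
top mill 0.26 218 278 [-62202.9 -62735.1 -61240.5]
scene dome_a 0.77 502 335 [-92606.4 -93018.  -91650.4]
scene dome_a 0.67 156 216 [-21192.4 -21604.1 -20236.4]
scene dome_a 0.64 246 236 [-46327.1 -46738.8 -45371.1]
scene dome_a 0.51 193 230 [-31449.3 -31861.  -30493.3]
scene dome_a 0.5 289 258 [-61679.  -62090.7 -60723. ]
scene jar_a 0.79 282 275 [-52456.1 -52867.7 -51500.1]
scene jar_a 0.72 164 227 [-23574.  -23985.7 -22618.1]
scene jar_a 0.72 248 250 [-46486.9 -46898.5 -45530.9]
scene jar_a 0.64 499 351 [-90709.1 -91120.8 -89753.1]
scene trivet_top 0.98 354 292 [-73476.2 -73887.8 -72520.2]
scene egg_cup 0.72 233 210 [-50151.  -50562.7 -49195.1]
scene egg_cup 0.55 285 275 [-53205.8 -53617.5 -52249.9]
scene mill 0.92 311 235 [-71454.9 -71866.6 -70499. ]
```

Run:
```python
from h import *
print({c:env.camera_model(c) for c in("top","scene","wrist")})
```

```text
{'top': {'fx': 435.4994513242089, 'fy': 435.4994513242089, 'cx': 317.1839470508773, 'cy': 241.9212532635096, 'eye': array([ 393.33729881, -138.90825851, 1355.73470225]), 'rotation': array([-173.13950678,   -0.67021089,  -88.36808953])}, 'scene': {'fx': 481.85280602514933, 'fy': 481.85280602514933, 'cx': 318.02953130718015, 'cy': 238.01497687401283, 'eye': array([-233.17880128, -644.85488846,  722.78865544]), 'rotation': array([-124.67168977,    1.43003923,  -58.76061703])}, 'wrist': {'fx': 432.33723241333684, 'fy': 432.33723241333684, 'cx': 321.67983580776917, 'cy': 241.37762154099352, 'hand_eye': array([[-3.71762229e-04, -9.58513269e-01, -2.85047671e-01,
         8.02173800e+01],
       [ 9.99999931e-01, -3.56152569e-04, -1.06597045e-04,
        -3.06299059e-01],
       [ 6.54221994e-07, -2.85047691e-01,  9.58513335e-01,
        -1.57137708e+02],
       [ 0.00000000e+00,  0.00000000e+00,  0.00000000e+00,
         1.00000000e+00]])}}
```

View pics/top1.png

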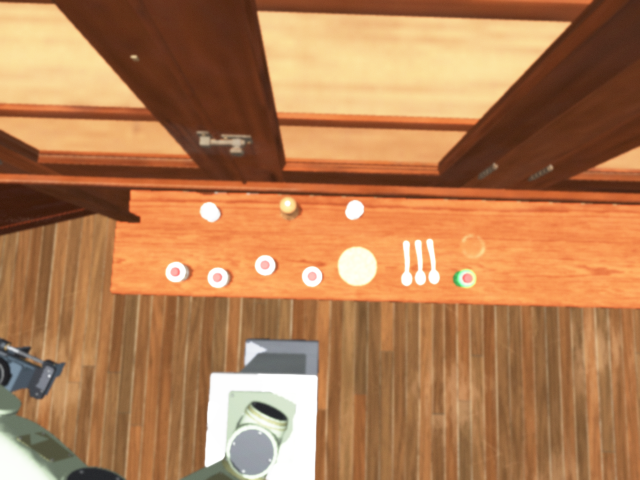

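View pics/scene1.png

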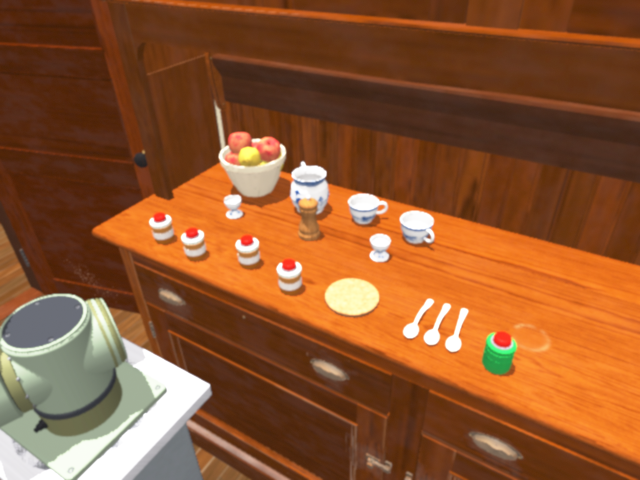

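```bash
sed -i 's/^from workcell.*/&\nfrom scipy.spatial.transform import Rotation as Ro\ndef RM(r): return Ro.from_euler("xyz",r,degrees=True).as_matrix()/; s/np.array(m\[.rotation.\])/RM(m["rotation"])/' h.py
python3 - <<'E'
from h import *
np.set_printoptions(precision=1,suppress=True)
D=np.load('top.npy')
p=cv2.imread('pics/top1.png').astype(int)
# refine domes by red blob
for n,(u,v) in {'1':(177,271),'2':(218,278),'3':(265,265),'4':(312,276),'green':(467,278)}.items():
    w=p[v-9:v+10,u-9:u+10]; m=(w[...,2]-w[...,1]>80)&(np.abs(w[...,1]-w[...,0])<60)
    # fit white lid too
    ys,xs=np.nonzero(m); cu,cv_=u-9+xs.mean(),v-9+ys.mean(); d=med(D,cu,cv_)
    print(n,m.sum(),cu.round(1),cv_.round(1),pt('top',cu,cv_,d),onz('top',cu,cv_,76))
for n,(u,v) in {'triv':(357.5,266),'egg':(210,212),'mill':(288,205),'egg2':(355,210),'edge':(240,298),'back':(240,196)}.items():
    print(n,pt('top',u,v,med(D,u,v)),onz('top',u,v,0))
print('scene')
D=np.load('scene.npy')
for u,v in[(160,216),(193,232),(247,240),(289,264),(352,297)]: print(pt('scene',u,v,med(D,u,v)))
E
```

```text
1 34 178.4 271.0 [450.  254.3  74.4] [449.9 253.8  76. ]
2 20 221.8 276.7 [437.  126.8  73.6] [437.  126.3  76. ]
3 11 269.3 263.2 [480.9 -10.1  71.7] [480.6 -10.5  76. ]
4 8 317.9 273.8 [ 454.2 -154.3   65. ] [ 453.7 -154.2   76. ]
green 57 466.7 277.7 [ 454.9 -592.8   75. ] [ 454.8 -592.4   76. ]
triv [ 484.4 -277.     9. ] [ 485.  -277.9    0. ]
egg [636.4 183.3  29. ] [641.7 190.4   0. ]
mill [649.2 -61.3 109.9] [671.8 -54.4   0. ]
egg2 [ 656.4 -264.2   29.4] [ 662.2 -266.9    0. ]
edge [ 364.   231.4 -909.7] [375.8  82.7   0. ]
back [695.9  98.4   0.8] [696.1  98.6   0. ]
scene
[445.6 260.6  75.6]
[432.4 133.8  75.4]
[469.6  -3.4  75.7]
[ 441.5 -142.2   75.9]
[ 479.3 -279.4   10.8]
```

The top picture shows four amber jars with white lids at about (177,271), (218,277), (265,265) and (312,276). The trivet is at (357,266), and the green look-alike at (466,278) is not meant. The scene view agrees: four white and brown jars at left, the green one at far right (499,352). I will start with the leftmost jar.

Call:
arm_command(motion=[{"offset": [0, 0, 0], "spin": -0.185}, {"offset": [0, 0, 0], "spin": -0.185}, {"offset": [-0.04, -0.045, 0], "spin": 0}, {"offset": [-0.04, -0.045, 0], "spin": 0}, {"offset": [-0.04, -0.045, 0], "spin": 0}], jaw=0, newtons=20)

```text
time_s: 1.23
ee_pos: [329.2, 399.6, 228.1]
ee_rot: [180.0, 0.0, -180.0]
force: [0.7, -1.1, 0.4]
gripper_width: 44.2
gripper_force: 0.0
```

Call:
arm_command(motion=[{"offset": [-0.04, -0.048, 0], "spin": 0}, {"offset": [-0.04, -0.048, 0], "spin": 0}, {"offset": [-0.04, -0.048, -0.0], "spin": 0}, {"offset": [0, 0, 0.027], "spin": 0}, {"offset": [0, 0, 0], "spin": 0}])

```text
time_s: 1.85
ee_pos: [447.3, 255.5, 199.4]
ee_rot: [-179.9, -0.2, 179.9]
force: [-0.8, -0.0, 0.1]
gripper_width: 0.1
gripper_force: 0.0
```

```bash
cat >> h.py <<'E'
def wrist(name=None):
    s=env.state(); p,D=env.grab_frame('wrist'); m=env.camera_model('wrist')
    if name: cv2.imwrite(f'pics/{name}.png',p)
    v,u=np.mgrid[0:480,0:640]; P=np.stack([(u-m['cx'])/m['fx']*D,(v-m['cy'])/m['fy']*D,D,np.ones_like(D)],-1)@m['hand_eye'].T
    return s,p,D,P[...,:3]@RM(s['ee_rot']).T+s['ee_pos']
def lids(name=None,lo=68,hi=84):
    s,p,D,W=wrist(name); q=p.astype(int)
    red=(D>0)&(W[...,2]>lo)&(W[...,2]<hi)&(q[...,2]-q[...,1]>80)
    n,L,st,_=cv2.connectedComponentsWithStats(red.astype(np.uint8))
    print(s['time_s'],s['ee_pos'],s['force'])
    for i in range(1,n):
        if st[i,4]>300:
            X=W[L==i]; print('dome',st[i],'mid',((X.max(0)+X.min(0))/2).round(1),'mean',X.mean(0).round(1),'size',np.ptp(X,0).round(1))
E
python3 -c "
from h import *
lids('w1')"
```

```text
1.85 [447.33793292 255.4667713  199.44946353] [-0.80096332 -0.01188709  0.1254838 ]
dome [ 133  199   48   46 1691] mid [437.3 142.7  73.2] mean [436.  143.8  75.4] size [31.1 29.7 10.3]
dome [ 317  217   45   45 1598] mid [449.6 266.6  73.4] mean [448.5 266.3  75.5] size [30.5 30.2 10.3]
```

View pics/w1.png

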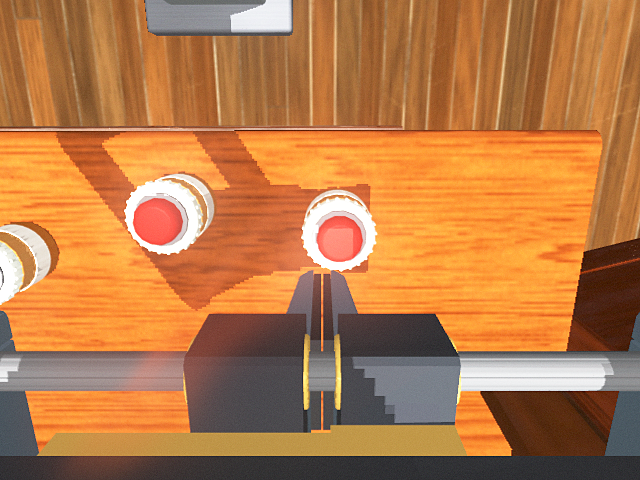

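The wrist view shows the leftmost jar's dome at (340,240) and the next jar's at (158,222), so their centres are about (449,266) and (436.5,143). Next: press the leftmost one.

Call:
arm_command(motion=[{"offset": [-0.0015, 0.011, 0.035], "spin": 0}, {"offset": [0, 0, 0.05], "spin": 0}, {"offset": [0, 0, 0.018], "spin": 0}, {"offset": [0, 0, 0], "spin": 0}, {"offset": [0, 0, 0], "spin": 0}])

```text
time_s: 2.52
ee_pos: [450.5, 268.9, 99.5]
ee_rot: [179.9, 0.2, -180.0]
force: [0.2, -0.4, -0.1]
gripper_width: 0.5
gripper_force: 0.0
```

Call:
arm_command(motion=[{"offset": [0, 0, 0.003], "spin": 0}, {"offset": [0, 0, 0.003], "spin": 0}, {"offset": [0, 0, 0], "spin": 0}, {"offset": [0, 0, 0], "spin": 0}])

```text
time_s: 3.02
ee_pos: [449.7, 267.7, 92.0]
ee_rot: [180.0, 0.0, 179.9]
force: [-0.6, -0.1, 0.3]
gripper_width: 0.4
gripper_force: 0.0
```

Call:
arm_command(motion=[{"offset": [0, 0, 0.002], "spin": 0}, {"offset": [0, 0, 0.002], "spin": 0}, {"offset": [0, 0, 0], "spin": 0}, {"offset": [0, 0, 0], "spin": 0}])

```text
time_s: 3.52
ee_pos: [449.9, 267.8, 88.8]
ee_rot: [180.0, 0.0, 180.0]
force: [-0.7, -1.4, 6.3]
gripper_width: 0.5
gripper_force: 3.4
```

Call:
arm_command(motion=[{"offset": [0, 0, 0.002], "spin": 0}, {"offset": [0, 0, 0], "spin": 0}, {"offset": [0, 0, 0], "spin": 0}])

```text
time_s: 3.9
ee_pos: [449.9, 267.9, 87.1]
ee_rot: [180.0, 0.1, 180.0]
force: [-1.4, -0.9, 8.0]
gripper_width: 0.4
gripper_force: 4.4
```

Call:
arm_command(motion=[{"offset": [0, 0, 0.0015], "spin": 0}, {"offset": [0, 0, 0.0015], "spin": 0}, {"offset": [0, 0, 0], "spin": 0}, {"offset": [0, 0, 0], "spin": 0}])

```text
time_s: 4.4
ee_pos: [450.0, 267.9, 84.6]
ee_rot: [180.0, 0.1, 180.0]
force: [-2.0, -1.9, 12.0]
gripper_width: 0.4
gripper_force: 5.9
```

Call:
arm_command(motion=[{"offset": [0, 0, -0.01], "spin": 0}, {"offset": [0, 0, -0.055], "spin": 0}, {"offset": [0.004, -0.055, -0.05], "spin": 0}, {"offset": [0.008, -0.055, 0], "spin": 0}, {"offset": [0, -0.013, 0], "spin": 0}])

```text
time_s: 5.03
ee_pos: [437.3, 151.4, 190.3]
ee_rot: [-180.0, 0.0, 179.8]
force: [-0.3, 0.1, -0.3]
gripper_width: 0.4
gripper_force: 0.0
```

Call:
arm_command(motion=[{"offset": [0, 0, 0], "spin": 0}])

```text
time_s: 5.15
ee_pos: [438.3, 153.3, 189.8]
ee_rot: [180.0, -0.0, 179.8]
force: [-0.4, 0.2, -0.6]
gripper_width: 0.5
gripper_force: 0.0
```

```bash
python3 -c "
from h import *
lids()"
```

```text
5.15 [438.30562232 153.31534711 189.77745847] [-0.44805957  0.1807274  -0.61570216]
dome [ 281  214   48   47 1721] mid [437.3 141.5  73.2] mean [435.7 141.7  75.5] size [31.3 31.2 10.3]
dome [ 466  232   49   46 1720] mid [449.5 265.5  73.2] mean [448.3 264.3  75.3] size [30.2 30.5 10.3]
dome [  83  272   47   44 1620] mid [476.9   4.4  73.5] mean [475.7   5.7  75.2] size [29.7 29.5 10.9]
```

First jar: 12.0 N at about 5.5 mm, so it is sealed. Next jar, at (437,142).

Call:
arm_command(motion=[{"offset": [0.001, -0.0115, 0.035], "spin": 0}, {"offset": [0, 0, 0.045], "spin": 0}, {"offset": [0, 0, 0.016], "spin": 0}, {"offset": [0, 0, 0.0], "spin": 0}, {"offset": [0, 0, 0], "spin": 0}])

```text
time_s: 5.82
ee_pos: [437.8, 143.0, 94.3]
ee_rot: [180.0, 0.0, -180.0]
force: [0.3, -0.1, 0.6]
gripper_width: 0.4
gripper_force: 0.0
```

Call:
arm_command(motion=[{"offset": [0, 0, 0.0015], "spin": 0}, {"offset": [0, 0, 0.0015], "spin": 0}, {"offset": [0, 0, 0], "spin": 0}, {"offset": [0, 0, 0], "spin": 0}])

```text
time_s: 6.32
ee_pos: [437.2, 142.0, 91.1]
ee_rot: [180.0, 0.0, 179.9]
force: [0.1, -0.4, -0.6]
gripper_width: 0.7
gripper_force: 0.0
```

Call:
arm_command(motion=[{"offset": [0, 0, 0.0015], "spin": 0}, {"offset": [0, 0, 0.0015], "spin": 0}, {"offset": [0, 0, 0.001], "spin": 0}, {"offset": [0, 0, 0], "spin": 0}, {"offset": [0, 0, 0], "spin": 0}])

```text
time_s: 6.95
ee_pos: [437.5, 142.1, 87.8]
ee_rot: [180.0, 0.0, 180.0]
force: [-2.2, -1.5, 7.3]
gripper_width: 0.4
gripper_force: 4.0
```

Call:
arm_command(motion=[{"offset": [0, 0, 0.0015], "spin": 0}, {"offset": [0, 0, 0.001], "spin": 0}, {"offset": [0, 0, 0], "spin": 0}, {"offset": [0, 0, 0], "spin": 0}])

```text
time_s: 7.45
ee_pos: [437.5, 142.1, 85.6]
ee_rot: [180.0, 0.1, 180.0]
force: [-2.4, -1.4, 11.0]
gripper_width: 0.2
gripper_force: 5.3
```

Second jar is sealed too (11 N). Third jar, near (477,5).

Call:
arm_command(motion=[{"offset": [0, 0, -0.01], "spin": 0}, {"offset": [0, 0, -0.05], "spin": 0}, {"offset": [-0.005, -0.035, -0.045], "spin": 0}, {"offset": [-0.015, -0.05, 0], "spin": 0}, {"offset": [-0.02, -0.052, 0], "spin": 0}])

```text
time_s: 8.07
ee_pos: [477.4, 3.9, 190.3]
ee_rot: [180.0, 0.1, -180.0]
force: [0.6, 0.4, -0.5]
gripper_width: 0.6
gripper_force: 0.0
```

Call:
arm_command(motion=[{"offset": [0, 0, 0], "spin": 0}])

```text
time_s: 8.2
ee_pos: [478.0, 2.2, 189.4]
ee_rot: [-180.0, 0.0, 179.7]
force: [-1.3, 0.6, -0.0]
gripper_width: 0.5
gripper_force: 0.0
```

```bash
python3 -c "
from h import *
lids()"
```

```text
8.2 [478.03782695   2.18262161 189.38799035] [-1.32378533  0.64514975 -0.03425758]
dome [ 514  152   53   49 2008] mid [437.  140.1  73.4] mean [436.4 138.7  75.4] size [30.1 30.4 10.4]
dome [  82  172   50   48 1863] mid [ 448.1 -136.4   73.3] mean [ 447.3 -134.9   75.3] size [30.5 28.4 10.5]
dome [ 301  215   47   46 1683] mid [476.9   3.2  73.2] mean [476.    2.9  75.5] size [29.4 30.4 10.3]
```

Call:
arm_command(motion=[{"offset": [0.001, 0.001, 0.035], "spin": 0}, {"offset": [0, 0, 0.045], "spin": 0}, {"offset": [0, 0, 0.018], "spin": 0}, {"offset": [0, 0, 0.0], "spin": 0}, {"offset": [0, 0, 0], "spin": 0}])

```text
time_s: 8.88
ee_pos: [476.2, 6.9, 91.9]
ee_rot: [180.0, 0.0, -180.0]
force: [0.6, -0.7, 0.3]
gripper_width: 0.5
gripper_force: 0.0
```

Call:
arm_command(motion=[{"offset": [0, 0, 0.0015], "spin": 0}, {"offset": [0, 0, 0.0015], "spin": 0}, {"offset": [0, 0, 0], "spin": 0}, {"offset": [0, 0, 0], "spin": 0}])

```text
time_s: 9.38
ee_pos: [476.5, 6.4, 89.3]
ee_rot: [180.0, 0.1, 179.9]
force: [-0.9, 0.5, 5.7]
gripper_width: 0.4
gripper_force: 3.0
```

Call:
arm_command(motion=[{"offset": [0, 0, 0.0015], "spin": 0}, {"offset": [0, 0, 0.0015], "spin": 0}, {"offset": [0, 0, 0.0015], "spin": 0}, {"offset": [0, 0, 0], "spin": 0}, {"offset": [0, 0, 0], "spin": 0}])

```text
time_s: 10.0
ee_pos: [476.6, 6.4, 85.4]
ee_rot: [180.0, 0.1, 179.9]
force: [-2.9, 1.5, 11.9]
gripper_width: 0.5
gripper_force: 5.4
```

Call:
arm_command(motion=[{"offset": [0, 0, -0.01], "spin": 0}, {"offset": [0, 0, -0.05], "spin": 0}, {"offset": [0.005, -0.035, -0.045], "spin": 0}, {"offset": [0.01, -0.052, 0], "spin": 0}, {"offset": [0.013, -0.055, 0], "spin": 0}])

```text
time_s: 10.62
ee_pos: [448.0, -137.3, 189.8]
ee_rot: [-180.0, 0.1, -180.0]
force: [0.4, 0.8, 0.0]
gripper_width: 0.4
gripper_force: 0.0
```

Call:
arm_command(motion=[{"offset": [0, 0, 0], "spin": 0}, {"offset": [0, 0, 0], "spin": 0}])

```text
time_s: 10.88
ee_pos: [447.9, -135.6, 188.9]
ee_rot: [180.0, -0.0, 179.9]
force: [-0.8, -0.2, -0.2]
gripper_width: 0.6
gripper_force: 0.0
```

```bash
python3 -c "
from h import *
lids('w4')"
```

```text
10.875 [ 447.85995244 -135.6087719   188.85108962] [-0.77438931 -0.15907752 -0.20105367]
dome [ 295  217   48   47 1719] mid [ 448.  -138.1   73.2] mean [ 446.9 -138.    75.6] size [30.4 31.1 10.3]
dome [ 500  259   49   44 1675] mid [477.1   1.3  73.2] mean [4.758e+02 1.000e-01 7.530e+01] size [29.6 30.2 10.2]
```

Third jar is sealed as well (11.9 N). Pressing the fourth at about (448,-138).

Call:
arm_command(motion=[{"offset": [0, -0.002, 0.035], "spin": 0}, {"offset": [0, 0, 0.045], "spin": 0}, {"offset": [0, 0, 0.016], "spin": 0}, {"offset": [0, 0, 0.0], "spin": 0}, {"offset": [0, 0, 0], "spin": 0}])

```text
time_s: 11.55
ee_pos: [448.8, -137.3, 93.6]
ee_rot: [-180.0, 0.1, -180.0]
force: [0.0, 1.0, -0.6]
gripper_width: 0.4
gripper_force: 0.0
```

Call:
arm_command(motion=[{"offset": [0, 0, 0.0015], "spin": 0}, {"offset": [0, 0, 0.0015], "spin": 0}, {"offset": [0, 0, 0], "spin": 0}, {"offset": [0, 0, 0], "spin": 0}])

```text
time_s: 12.05
ee_pos: [448.2, -138.0, 90.2]
ee_rot: [180.0, 0.1, 179.9]
force: [0.2, 1.0, 2.2]
gripper_width: 0.5
gripper_force: 1.0
```

Call:
arm_command(motion=[{"offset": [0, 0, 0.0015], "spin": 0}, {"offset": [0, 0, 0.0015], "spin": 0}, {"offset": [0, 0, 0.001], "spin": 0}, {"offset": [0, 0, 0], "spin": 0}, {"offset": [0, 0, 0], "spin": 0}])

```text
time_s: 12.68
ee_pos: [448.2, -138.0, 86.0]
ee_rot: [-180.0, 0.0, 180.0]
force: [0.8, 1.9, 4.2]
gripper_width: 0.5
gripper_force: 2.0
```

Call:
arm_command(motion=[{"offset": [0, 0, 0.0015], "spin": 0}, {"offset": [0, 0, 0], "spin": 0}, {"offset": [0, 0, 0], "spin": 0}])

```text
time_s: 13.05
ee_pos: [448.2, -138.0, 84.5]
ee_rot: [-180.0, 0.0, 180.0]
force: [1.8, 0.7, 3.9]
gripper_width: 0.7
gripper_force: 2.4
```

The fourth jar is soft (about 4 N at nearly 6 mm). Raise, open the jaws, and measure the jar and trivet.

Call:
arm_command(motion=[{"offset": [0, 0, -0.01], "spin": 0}, {"offset": [0, 0, -0.05], "spin": 0}, {"offset": [0, 0, -0.045], "spin": 0}, {"offset": [0, 0, 0], "spin": 0}, {"offset": [0, 0, 0], "spin": 0}], jaw=0.0912)

```text
time_s: 13.68
ee_pos: [446.8, -137.7, 188.6]
ee_rot: [180.0, -0.1, 180.0]
force: [-0.5, 0.5, -0.3]
gripper_width: 47.6
gripper_force: 0.0
```

```bash
cat >> h.py <<'E'
def trivet():
    s,p,D,W=wrist('triv')
    m=((D>0)&(W[...,2]>6)&(W[...,2]<14)).astype(np.uint8)
    m=cv2.morphologyEx(m,cv2.MORPH_OPEN,np.ones((5,5)))
    n,L,st,_=cv2.connectedComponentsWithStats(m); i=1+st[1:,4].argmax(); X=W[L==i]
    print('trivet',st[i],'mid',((X.max(0)+X.min(0))/2).round(1),'mean',X.mean(0).round(1),'size',np.ptp(X,0).round(1))
    (c,r)=cv2.minEnclosingCircle(X[:,:2].astype(np.float32)); print(c,r)
E
python3 -c "
from h import *
lids();trivet()"
```

```text
13.675 [ 446.7795538  -137.68575418  188.56974106] [-0.50385484  0.46597363 -0.27045374]
dome [ 298  219   48   47 1719] mid [ 448.1 -138.3   73.4] mean [ 446.9 -138.1   75.5] size [30.5 31.2 10.8]
dome [ 503  261   49   44 1655] mid [476.9   1.4  73.4] mean [475.8  -0.   75.2] size [29.3 30.3 10.7]
trivet [   81   194   146   128 14603] mid [ 482.  -276.6    9.7] mean [ 479.5 -275.7   10.3] size [111.  119.2   7.3]
(486.23046875, -277.0470886230469) 60.50237274169922
```

View pics/triv.png

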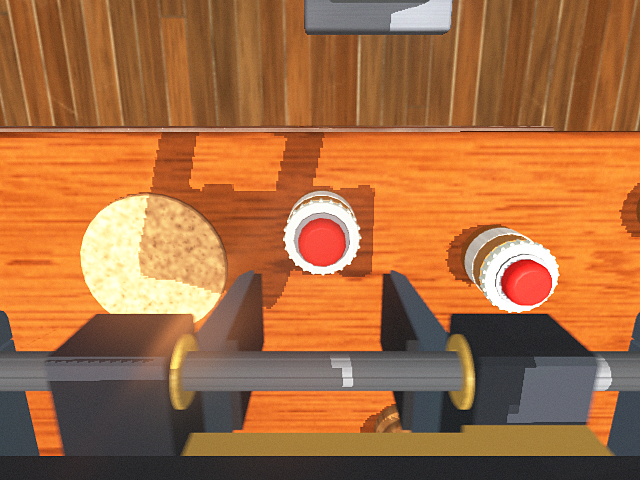

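The picture shows the soft jar at (322,240) and the trivet at (153,260). The trivet centre is (485.5,-277) with a 60 mm radius, which fits. Now the grasp.

Call:
arm_command(motion=[{"offset": [-0.001, 0, 0], "spin": 0}, {"offset": [0, 0, 0], "spin": 0}, {"offset": [0, 0, 0.03], "spin": 0}, {"offset": [0, 0, 0.035], "spin": 0}, {"offset": [0, 0, 0.0], "spin": 0}])

```text
time_s: 14.4
ee_pos: [447.0, -137.3, 122.3]
ee_rot: [179.9, -0.3, 180.0]
force: [0.1, 0.8, 0.4]
gripper_width: 91.2
gripper_force: 0.0
```

Call:
arm_command(motion=[{"offset": [0, 0, 0.03], "spin": 0}, {"offset": [0, 0, 0.03], "spin": 0}, {"offset": [0, 0, 0.025], "spin": 0}, {"offset": [0, 0, 0.01], "spin": 0}, {"offset": [0, 0, 0.0], "spin": 0}])

```text
time_s: 15.02
ee_pos: [449.5, -138.1, 29.8]
ee_rot: [-180.0, 0.0, 180.0]
force: [-1.1, -0.2, 0.5]
gripper_width: 91.1
gripper_force: 0.0
```

Call:
arm_command(motion=[{"offset": [0, 0, 0], "spin": 0}, {"offset": [0, 0, 0], "spin": 0}, {"offset": [0, 0, 0], "spin": 0}, {"offset": [0, 0, 0], "spin": 0}, {"offset": [0, 0, 0], "spin": 0}], jaw=0.045, newtons=20)

```text
time_s: 15.65
ee_pos: [449.0, -137.8, 29.6]
ee_rot: [180.0, 0.0, 179.9]
force: [-0.7, 0.8, 2.4]
gripper_width: 51.6
gripper_force: 20.0
```

Call:
arm_command(motion=[{"offset": [0, 0, -0.015], "spin": 0}, {"offset": [0, 0, -0.03], "spin": 0}, {"offset": [0, 0, -0.015], "spin": 0}, {"offset": [-0.004, -0.02, 0], "spin": 0}, {"offset": [-0.009, -0.035, 0], "spin": 0}])

```text
time_s: 16.27
ee_pos: [461.4, -193.4, 88.7]
ee_rot: [180.0, -0.1, -179.9]
force: [0.9, -0.0, -2.5]
gripper_width: 51.4
gripper_force: 20.0
```

Call:
arm_command(motion=[{"offset": [-0.01, -0.035, 0], "spin": 0}, {"offset": [-0.009, -0.03, 0], "spin": 0}, {"offset": [-0.0045, -0.019, 0], "spin": 0}, {"offset": [0, 0, 0.015], "spin": 0}, {"offset": [0, 0, 0.015], "spin": 0}])

```text
time_s: 16.9
ee_pos: [484.2, -275.8, 57.6]
ee_rot: [179.9, -0.1, 180.0]
force: [-0.7, -0.3, -2.4]
gripper_width: 51.4
gripper_force: 20.0
```

Call:
arm_command(motion=[{"offset": [0, 0, 0.01], "spin": 0}, {"offset": [0, 0, 0.004], "spin": 0}, {"offset": [0, 0, 0], "spin": 0}, {"offset": [0, 0, 0], "spin": 0}])

```text
time_s: 17.4
ee_pos: [485.7, -277.0, 45.9]
ee_rot: [-180.0, 0.1, 180.0]
force: [-0.7, -0.1, -2.6]
gripper_width: 51.2
gripper_force: 20.0
```

Call:
arm_command(motion=[{"offset": [0, 0, 0.002], "spin": 0}, {"offset": [0, 0, 0.002], "spin": 0}, {"offset": [0, 0, 0], "spin": 0}, {"offset": [0, 0, 0], "spin": 0}])

```text
time_s: 17.9
ee_pos: [485.4, -277.0, 41.4]
ee_rot: [180.0, 0.0, 180.0]
force: [0.4, 0.3, -1.3]
gripper_width: 51.5
gripper_force: 20.0
```

Call:
arm_command(motion=[{"offset": [0, 0, 0.001], "spin": 0}, {"offset": [0, 0, 0.001], "spin": 0}, {"offset": [0, 0, 0], "spin": 0}, {"offset": [0, 0, 0], "spin": 0}])

```text
time_s: 18.4
ee_pos: [485.4, -277.0, 39.6]
ee_rot: [-180.0, 0.0, 180.0]
force: [-2.0, 0.2, -0.0]
gripper_width: 51.4
gripper_force: 20.0
```

Call:
arm_command(motion=[{"offset": [0, 0, 0.0007], "spin": 0}, {"offset": [0, 0, 0], "spin": 0}, {"offset": [0, 0, 0], "spin": 0}])

```text
time_s: 18.77
ee_pos: [485.4, -277.0, 39.6]
ee_rot: [-180.0, 0.0, 180.0]
force: [-2.7, 1.6, 5.6]
gripper_width: 51.5
gripper_force: 20.0
```

Contact. Release, rise, close the jaws and look.

Call:
arm_command(motion=[{"offset": [0, 0, 0], "spin": 0}, {"offset": [0, 0, 0], "spin": 0}, {"offset": [0, 0, 0], "spin": 0}, {"offset": [0, 0, 0], "spin": 0}, {"offset": [0, 0, 0], "spin": 0}], jaw=0.0912)

```text
time_s: 19.4
ee_pos: [485.4, -277.0, 38.6]
ee_rot: [180.0, -0.0, 180.0]
force: [-1.0, -0.4, -0.7]
gripper_width: 91.0
gripper_force: 0.0
```

Call:
arm_command(motion=[{"offset": [0, 0, -0.02], "spin": 0}, {"offset": [0, 0, -0.04], "spin": 0}, {"offset": [0, 0, -0.05], "spin": 0}, {"offset": [0, 0, -0.05], "spin": 0}, {"offset": [0, 0, 0], "spin": 0}])

```text
time_s: 20.02
ee_pos: [487.5, -278.3, 203.2]
ee_rot: [-179.7, 0.5, 180.0]
force: [-0.3, -0.5, -0.9]
gripper_width: 91.2
gripper_force: 0.0
```

Call:
arm_command(motion=[{"offset": [0, 0, 0], "spin": 0}, {"offset": [0, 0, 0], "spin": 0}, {"offset": [0, 0, 0], "spin": 0}, {"offset": [0, 0, 0], "spin": 0}, {"offset": [0, 0, 0], "spin": 0}], jaw=0)

```text
time_s: 20.65
ee_pos: [485.3, -276.9, 198.4]
ee_rot: [180.0, -0.0, 180.0]
force: [-0.2, 0.9, -0.2]
gripper_width: 44.1
gripper_force: 0.0
```

```bash
python3 -c "
from h import *
lids('w5',66,96)"
```

```text
20.65 [ 485.29863463 -276.93048337  198.38575829] [-0.21210601  0.87781981 -0.15237286]
dome [ 298  214   48   49 1806] mid [ 484.5 -277.6   80.7] mean [ 482.9 -277.5   85.2] size [30.7 31.1 15.8]
```

View pics/w5.png

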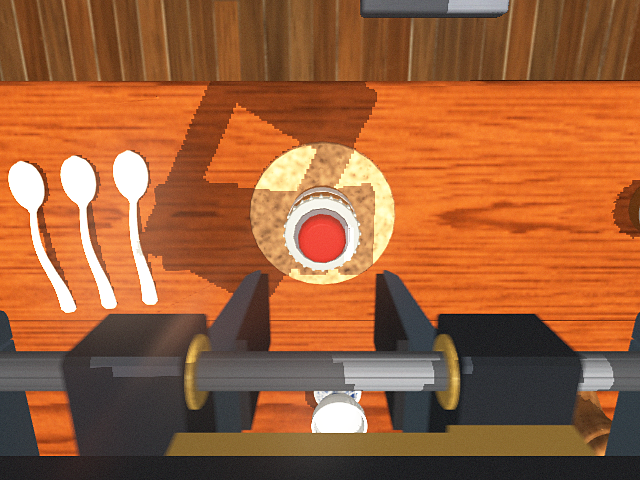

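The jar at (322,240) stands upright in the middle of the trivet (322,213). Its dome top reads about 85 mm, as expected. Now the confirming press.

Call:
arm_command(motion=[{"offset": [0, 0, 0], "spin": 0}, {"offset": [0, 0, 0], "spin": 0}, {"offset": [0, 0, 0], "spin": 0}, {"offset": [0, 0, 0], "spin": 0}, {"offset": [0, 0, 0], "spin": 0}])

```text
time_s: 21.32
ee_pos: [485.4, -277.0, 198.7]
ee_rot: [180.0, 0.0, 180.0]
force: [0.4, 0.3, 0.1]
gripper_width: 0.5
gripper_force: 0.0
```

Call:
arm_command(motion=[{"offset": [0.0005, -0.0005, 0.035], "spin": 0}, {"offset": [0, 0, 0.04], "spin": 0}, {"offset": [0, 0, 0.018], "spin": 0}, {"offset": [0, 0, 0], "spin": 0}, {"offset": [0, 0, 0], "spin": 0}])

```text
time_s: 21.95
ee_pos: [485.5, -277.9, 106.6]
ee_rot: [-180.0, 0.1, 180.0]
force: [-0.1, 1.1, -0.3]
gripper_width: 1.1
gripper_force: 0.0
```

Call:
arm_command(motion=[{"offset": [0, 0, 0.0015], "spin": 0}, {"offset": [0, 0, 0.0015], "spin": 0}, {"offset": [0, 0, 0], "spin": 0}, {"offset": [0, 0, 0], "spin": 0}])

```text
time_s: 22.45
ee_pos: [484.9, -277.5, 102.8]
ee_rot: [-180.0, 0.0, 180.0]
force: [-0.2, -0.1, -1.3]
gripper_width: 0.5
gripper_force: 0.0
```

Call:
arm_command(motion=[{"offset": [0, 0, 0.0015], "spin": 0}, {"offset": [0, 0, 0.0015], "spin": 0}, {"offset": [0, 0, 0.0015], "spin": 0}, {"offset": [0, 0, 0], "spin": 0}, {"offset": [0, 0, 0], "spin": 0}])

```text
time_s: 23.08
ee_pos: [484.9, -277.5, 98.4]
ee_rot: [-180.0, 0.0, 180.0]
force: [0.1, 0.9, 2.8]
gripper_width: 0.3
gripper_force: 1.4
```

Call:
arm_command(motion=[{"offset": [0, 0, 0.0015], "spin": 0}, {"offset": [0, 0, 0.0015], "spin": 0}, {"offset": [0, 0, 0], "spin": 0}, {"offset": [0, 0, 0], "spin": 0}])

```text
time_s: 23.58
ee_pos: [484.9, -277.5, 95.3]
ee_rot: [180.0, 0.0, 180.0]
force: [-0.6, 0.5, 4.2]
gripper_width: 0.6
gripper_force: 2.2
```

One millimetre more, then retreat.

Call:
arm_command(motion=[{"offset": [0, 0, 0.0012], "spin": 0}, {"offset": [0, 0, 0], "spin": 0}, {"offset": [0, 0, 0], "spin": 0}])

```text
time_s: 23.95
ee_pos: [484.9, -277.5, 94.1]
ee_rot: [180.0, 0.0, 180.0]
force: [-1.5, 1.0, 5.8]
gripper_width: 0.5
gripper_force: 2.5
```

Call:
arm_command(motion=[{"offset": [0, 0, -0.01], "spin": 0}, {"offset": [0, 0, -0.04], "spin": 0}, {"offset": [0, 0, -0.05], "spin": 0}, {"offset": [0, 0, 0], "spin": 0}, {"offset": [0, 0, 0], "spin": 0}])

```text
time_s: 24.58
ee_pos: [484.3, -277.1, 193.4]
ee_rot: [180.0, -0.1, 180.0]
force: [-0.4, -0.3, 0.4]
gripper_width: 0.5
gripper_force: 0.0
```

```bash
python3 -c "
from h import *
lids('w6',66,96)
p,_=env.grab_frame('scene'); cv2.imwrite('pics/scene2.png',p)"
```

```text
24.575 [ 484.27581125 -277.112442    193.35557208] [-0.43822399 -0.34548092  0.35609865]
dome [ 298  217   49   49 1855] mid [ 484.1 -277.1   80.7] mean [ 482.7 -277.4   85.1] size [29.8 31.8 16.7]
```

View pics/scene2.png

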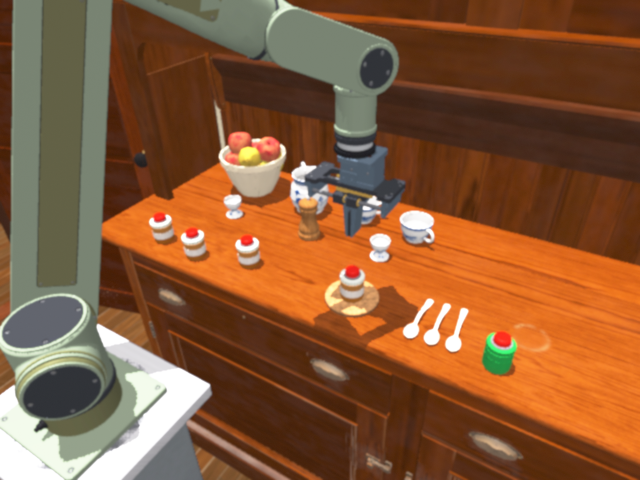

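The jar stands upright in the middle of the trivet at (352,285). The other three jars (161,228), (193,243), (248,250), the egg cups and the mill are unmoved.

```bash
python3 -c "
from h import *
print(env.job_done())"
```

```text
the job is handed in; nothing more can be done
None
```

The soft jar, the one that stood next to the trivet, now stands upright in the middle of the trivet; its dome gave about 4–6 N at roughly 6 mm both before and after the move, against 11–12 N on the other three, and the job is handed in.

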